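Find the unlocked access cover and push it open

TASK

One of the four identical access covers on the gas distribution box has been left unlocked, and the key cylinders do not show which. Press down the ribbed rear end of one cover after another until you find the one that rocks, then push its raised front edge up and over until the cover stands fully open, past upright, so that the valve under it can be reached. Only press and push: do not pinch a cover between the fingers, and leave the things standing round the box where they are.

Things in the scene. Friction and masses are not known exactly. Their poses are not given: they have to be found in the camera images.
- valve_box: White steel gas distribution box, fixed, 170 mm deep (x) by 396 mm long (y), rim 75 mm high. Origin on the worktop under the covers' pivot line, which lies along y at 73 mm height; x points to its rear, away from the robot. Front face at x = -90 mm (brass nozzles, under 40 mm high, reach to -122), rear face at +80. Each bay has a brass valve (top 50 mm high, x = -48).
- rear_rail (a point): Middle of the rear rail's top. Behind each cover a key cylinder, 19 mm across, stands 3 mm proud of this rail; locked and unlocked look the same. Three covers are locked by a cam under their rear edge and give less than 0.02 rad; one, drawn anew each time, is unlocked.
- cover_1 (a joint): Tilt (rad) of the leftmost cover, pivot at y = +141 mm of the box: 0 shut and flush, grows as the ribbed rear end goes down and the front edge rises, 1.57 upright, 1.92 fully open on its stop, leaning to the rear. Aluminium plate 120 x 84 x 4 mm, from front edge 72 mm before the pivot to rear edge 48 mm behind it. If unlocked, 3 to 4 N on the ribs tips it; pivot friction (0.07 N m) holds any angle.
- cover_2 (a joint): Tilt (rad) of the second cover from the left, pivot at y = +47 mm of the box; same cover and meaning as cover_1. Pressing the front part of a cover moves nothing; only its ribbed rear end can go down, up to 45 mm into the box. The higher the front edge has come, the more easily it is pushed on; a level push on a barely raised edge jams towards the pivot.
- cover_3 (a joint): Tilt (rad) of the third cover from the left, pivot at y = -47 mm of the box; same cover and meaning as cover_1. Pressing the front part of a cover moves nothing; only its ribbed rear end can go down, up to 45 mm into the box. The higher the front edge has come, the more easily it is pushed on; a level push on a barely raised edge jams towards the pivot.
- cover_4 (a joint): Tilt (rad) of the fourth (rightmost) cover from the left, pivot at y = -141 mm of the box; same cover and meaning as cover_1. Pressing the front part of a cover moves nothing; only its ribbed rear end can go down, up to 45 mm into the box. The higher the front edge has come, the more easily it is pushed on; a level push on a barely raised edge jams towards the pivot.
- face_1: Grey plastic facing on cover_1, 104 x 68 x 2 mm, with six black rubber ribs (tops 5 mm above the pivot) across it from 15 to 39 mm behind the pivot: the end to press. Moves with the cover; origin on the plate's top surface, 2 mm above the pivot centre; x towards the ribbed end, y along the pivot, z out of the face.
- tray_1: Flat steel stiffener under cover_1, 96 x 68 x 4 mm, set in 12 mm from the front and rear edges. Moves with the cover; origin on the plate's underside, 2 mm below the pivot centre, axes as the facing's.
- face_2: Grey plastic facing on cover_2, 104 x 68 x 2 mm, with six black rubber ribs (tops 5 mm above the pivot) across it from 15 to 39 mm behind the pivot: the end to press. Moves with the cover; origin on the plate's top surface, 2 mm above the pivot centre; x towards the ribbed end, y along the pivot, z out of the face.
- tray_2: Flat steel stiffener under cover_2, 96 x 68 x 4 mm, set in 12 mm from the front and rear edges. Moves with the cover; origin on the plate's underside, 2 mm below the pivot centre, axes as the facing's.
- face_3: Grey plastic facing on cover_3, 104 x 68 x 2 mm, with six black rubber ribs (tops 5 mm above the pivot) across it from 15 to 39 mm behind the pivot: the end to press. Moves with the cover; origin on the plate's top surface, 2 mm above the pivot centre; x towards the ribbed end, y along the pivot, z out of the face.
- tray_3: Flat steel stiffener under cover_3, 96 x 68 x 4 mm, set in 12 mm from the front and rear edges. Moves with the cover; origin on the plate's underside, 2 mm below the pivot centre, axes as the facing's.
- face_4: Grey plastic facing on cover_4, 104 x 68 x 2 mm, with six black rubber ribs (tops 5 mm above the pivot) across it from 15 to 39 mm behind the pivot: the end to press. Moves with the cover; origin on the plate's top surface, 2 mm above the pivot centre; x towards the ribbed end, y along the pivot, z out of the face.
- tray_4: Flat steel stiffener under cover_4, 96 x 68 x 4 mm, set in 12 mm from the front and rear edges. Moves with the cover; origin on the plate's underside, 2 mm below the pivot centre, axes as the facing's.
- amber_jar: Amber reagent jar with a blue screw cap, 56 mm diameter, 80 mm high, standing loose to the right of the box; origin at the centre of its underside.
- tape_roll: Roll of teal marking tape lying flat, 52 mm diameter, 19 mm high, loose, at the left front of the box; origin at the centre of its underside.
- plugged_flask: Small clear round flask with a cotton plug, 61 mm diameter, 120 mm high, standing loose to the left of the box; origin at the centre of its underside.
- tube: Centrifuge tube with a blue screw cap standing upright, 34 mm diameter, 116 mm high, loose, to the right of the box; origin at the centre of its underside.

How it is judged (in metres and radians):
On the way:
1. the unlocked cover has rocked: its rear end is pressed down and its front edge raised (value of joint any of cover_1, cover_2, cover_3, cover_4 above 0.12 rad), for 0.1 s.
At the end, for the whole second after the job is handed in: The unlocked cover stands open past upright, at more than 1.7 rad (fully open is 1.92), at rest; the three locked covers are shut (under 0.05 rad) (((value of joint cover_1 above 1.7 rad and velocity of joint cover_1 between -0.05 and 0.05 rad/s and value of joint each of cover_2, cover_3, cover_4 below 0.05 rad) or (value of joint cover_2 above 1.7 rad and velocity of joint cover_2 between -0.05 and 0.05 rad/s and value of joint each of cover_1, cover_3, cover_4 below 0.05 rad) or (value of joint cover_3 above 1.7 rad and velocity of joint cover_3 between -0.05 and 0.05 rad/s and value of joint each of cover_1, cover_2, cover_4 below 0.05 rad) or (value of joint cover_4 above 1.7 rad and velocity of joint cover_4 between -0.05 and 0.05 rad/s and value of joint each of cover_1, cover_2, cover_3 below 0.05 rad))); the robot touches nothing.
It fails at once if a cover is pinched: fingers press on its facing and its underside at once ((contact force between the fingers and face_1 above 1 N and contact force between the fingers and tray_1 above 1 N) or (contact force between the fingers and face_2 above 1 N and contact force between the fingers and tray_2 above 1 N) or (contact force between the fingers and face_3 above 1 N and contact force between the fingers and tray_3 above 1 N) or (contact force between the fingers and face_4 above 1 N and contact force between the fingers and tray_4 above 1 N)).
It fails at once if the jar, tape roll, flask or tube beside the box is lifted, or shifted more than 20 mm (distance of any of amber_jar, tape_roll, plugged_flask, tube from where it was at the start of the episode above 0.02 m).
It also fails if it takes over 51 s, if anything falls off the work surface, if the arm or the gripper's body presses on something with over 40 N, if the wrist force passes 120 N, or if a joint passes its speed limit or range.

ROBOT

A 7-joint arm with a two-finger parallel gripper is mounted at the origin on a cart in front of the work surface, level with it; the furniture and walls round the work are solid. World frame = base frame: x ahead of the robot, y to its left, z up, the work surface at z = 0. Lengths are in mm, angles in rad, forces in N, time in s.
With the tool pointing down it reaches from about 425 to 800 mm from the base axis. Payload 8.3 kg.
Tool frame: the origin (TCP) lies on the front face of the gripper's body, between the roots of the fingers; the fingertips stand 73 mm ahead of it and the grasp point (between the pads) lies manip.grip_depth ahead of it (manip.grip_depth is the distance from the TCP to the grasp point, in mm); y points along the fingers, z is the direction in which the jaws open and shut, and the axes are right-handed (so a half turn about y gives the same grasp; the last joint's range is limited). The gripper opens to 85 mm and grips with 20 to 120 N. Pads are 22 mm wide; open, the fingers measure 114 mm over their backs; the gripper's body (76 mm by 85 mm) begins 54 mm behind the grasp point. The pads swing forward as they close: fully open they stand 13 mm farther back than shut.
Start: joints at [1.076, 0.383, 0.016, 1.37, -0.006, 1.388, -0.046], TCP at [261.598, -567.605, 303.879] pointing down, gripper open.
Joint ranges: [-2.95, 2.95], [-0.25, 2.06], [-1.52, 1.56], [0.18, 2.33], [-1.44, 4.58], [0.02, 2.06], [-3.01, 3.01]. Speed limits (rad/s): [2.39, 2.39, 3.01, 3.01, 3.14, 3.14, 3.14].

INTERFACE

Orientations are given as [roll, pitch, yaw] about the fixed x, y, z axes, in that order (R = Rz(yaw) Ry(pitch) Rx(roll)).
In Python, from rig import manip, cams, workorder gives the robot as it stands.
- The arm moves only by the tool send_rows, never from a script. Its argument "increments" is a list that holds one entry, the list of rows, each a list of 7 numbers: the shift along the tool's x, y, z in m, then the turn, a rotation vector about the tool's x, y, z in rad, then the opening, from 0 (shut) to 1 (fully open). A call has 1 to 5 rows; each row shifts and turns the pose as measured when the row begins, along the tool's axes as they then stand; what a row does not reach is not made up. A row lasts 1/8 s, in which the tool goes at most 62.5 mm and 10.7 degrees, less where a joint would pass 70% of its speed; a pose out of reach is approached as far as the arm can. A call with a gripper value outside its range is refused whole. The fingers move at their own pace and stop on an object; "force" is the grip in N (left out, the last holds). Time passes only in rows, so rows that do not move let the fingers close. It gives the time, the measured TCP pose, the force and the opening at its end, in the units of the state.
- manip.state(): the state, without advancing time (a new reading comes with each control period).
- cams.capture(name): name is "side" or "top"; returns the picture (480x640x3 uint8, blue, green, red); there is no depth.
- cams.camera_info(name): a dict with "K" (3x3 intrinsics, pixels), "rvec" (rotation vector, rad) and "tvec" (3), from world to camera coordinates, as OpenCV has them. Camera axes: x right, y down, z forward; pixel columns grow to the right and rows downward; lengths in mm; the calibration is good to about 2 mm. A picture is of the moment at which its call begins. camera_info takes no time and is no camera call.
- workorder.hand_in(): hands the job in, once; it reports no verdict.
The state is a dict: "t": time; "joint_positions": joint angles; "qd": joint speeds; "joint_efforts": joint torques, N m; "eef_pos": TCP position; "tcp_rot": TCP orientation; "ft_force": force on the tool from outside, world axes, zero at the start; "ft_torque": the same for the moment, N m; "gripper_width": opening from 0.0 (shut) to 1.0 (fully open).
Only numpy, scipy, OpenCV 4.12 (cv2) and the standard library are available. Lean on these libraries where they do the work, as an engineer would, in place of code of your own. Each camera call takes 0.05 s, during which the arm holds its last target. There are 200 camera calls.

## Working session

There is one attempt and no reset: what is moved stays moved. The work goes in short steps, Python scripts to look and compute and a tool call to move; the robot and the scene stay as the last step left them, time stands still between calls to the robot, and variables do not carry over. Pictures are saved under pics/ and viewed, about 8 in all and at most 12, crops included, and the job is handed in when it is done.

Besides the shell and the picture viewer there is one more tool, called after "Request:" as a command line: name --argument value ..., lists and objects as JSON in quotes. send_rows: Moves the arm, as the interface text tells. Its arguments: {"type":"object","properties":{"increments":{"type":"array"},"force":{"type":"number"}},"required":["increments"]}

```bash
mkdir -p pics; ls; python3 - <<'E'
from rig import manip,cams
import cv2
print(manip.state()); print(manip.grip_depth)
for n in("top","side"):
    im=cams.capture(n); cv2.imwrite(f"pics/{n}0.png",im); print(n,cams.camera_info(n))
E
```

```text
pics
{'t': 0.0, 'joint_positions': array([ 1.07610191,  0.384269  ,  0.01638887,  1.37116477, -0.00630238,
        1.38823157, -0.04651983]), 'qd': array([ 9.73729518e-04, -7.30877804e-04, -6.53677799e-04, -7.76771036e-04,
        1.32055968e-03,  6.70135887e-05, -5.81360684e-05]), 'joint_efforts': array([-1.27759566e-03, -6.27599931e+01,  8.43909234e-01, -3.71825802e+01,
        1.65619788e-02,  1.41018711e-02,  1.67830115e-05]), 'eef_pos': array([ 261.43483229, -567.28446015,  302.85483072]), 'tcp_rot': array([-1.57281903e+00, -4.24479447e-05, -2.70976860e+00]), 'ft_force': array([ 0.06989555,  0.28970993, -0.20046256]), 'ft_torque': array([0.05358108, 0.00469432, 0.01191639]), 'gripper_width': 1.003434356198571}
53.900000000000006
top {'K': array([[475.51018017,   0.        , 311.66129206],
       [  0.        , 475.51018017, 236.11790268],
       [  0.        ,   0.        ,   1.        ]]), 'rvec': array([ 2.14387151, -2.16762612,  0.13701644]), 'tvec': array([  99.03030499,  513.10532629, 1141.77734077])}
side {'K': array([[609.55466611,   0.        , 321.7825129 ],
       [  0.        , 609.55466611, 237.66897529],
       [  0.        ,   0.        ,   1.        ]]), 'rvec': array([ 0.61166947, -2.42638051,  1.49600011]), 'tvec': array([ 504.97750309,  149.24649436, 1441.34633889])}
```

View pics/top0.png

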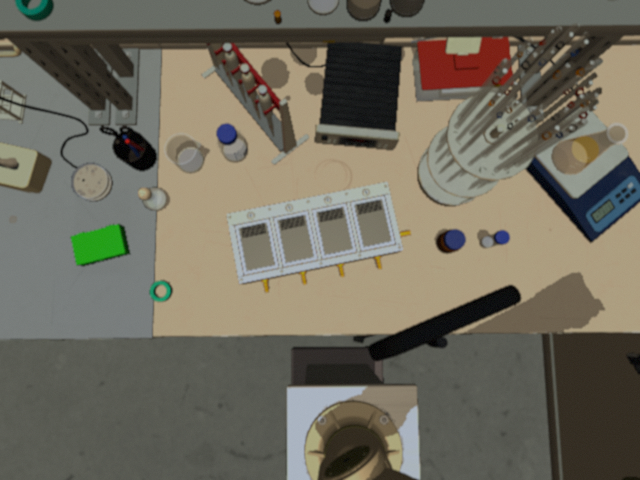

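View pics/side0.png

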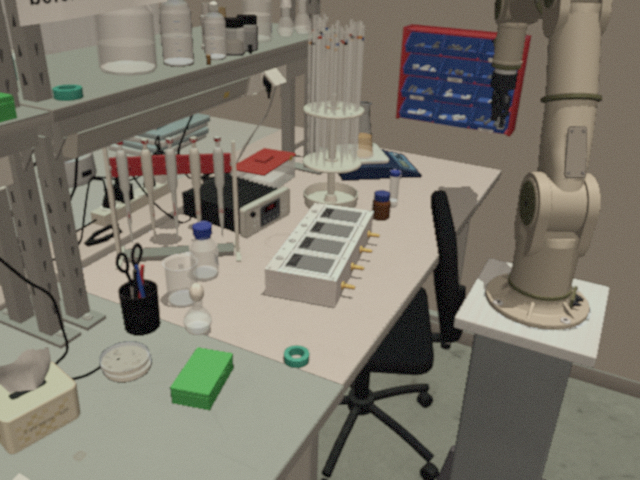

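The top view shows the white box at about (228–402, 185–283), yawed roughly 10°, with four grey facings and the dark ribs at their far ends. The jar is at (451,240), the tube at (495,239), the flask at (152,198) and the tape at (160,291).

```bash
cat > h.py <<'E'
import numpy as np,cv2
from rig import manip,cams
def ray(n,uv,z):
    c=cams.camera_info(n);R=cv2.Rodrigues(c["rvec"])[0];t=c["tvec"]
    uv=np.atleast_2d(np.float64(uv));d=(R.T@np.linalg.solve(c["K"],np.c_[uv,np.ones(len(uv))].T)).T
    o=-R.T@t
    return o+d*((z-o[2])/d[:,2])[:,None]
def proj(n,p):
    c=cams.camera_info(n);return cv2.projectPoints(np.float64(p).reshape(-1,1,3),c["rvec"],c["tvec"],c["K"],None)[0][:,0]
E
python3 - <<'E'
from h import *
im=cv2.imread("pics/top0.png");roi=np.zeros(im.shape[:2],np.uint8);roi[180:290,225:405]=1
hsv=cv2.cvtColor(im,cv2.COLOR_BGR2HSV)
m=((hsv[...,2]<185)&(hsv[...,1]<110)).astype(np.uint8)*roi
box=np.int32([[228,212],[388,183],[402,252],[238,284]])
bm=np.zeros_like(roi);cv2.fillPoly(bm,[box],1);m*=bm
cs=cv2.findContours(m,cv2.RETR_EXTERNAL,cv2.CHAIN_APPROX_NONE)[0]
for c in cs:
    if cv2.contourArea(c)<300: continue
    r=cv2.minAreaRect(c);p=ray("top",cv2.boxPoints(r),77)
    cc=ray("top",r[0],77)[0]
    print(r,cc.round(1),[round(np.linalg.norm(p[i,:2]-p[(i+1)%4,:2]),1) for i in range(2)],np.degrees(np.arctan2(*(p[1]-p[0])[1::-1])))
crop=cv2.resize(im[170:310,140:520],None,fx=2.1,fy=2.1,interpolation=cv2.INTER_CUBIC);mm=cv2.resize(m[170:310,140:520]*255,None,fx=2.1,fy=2.1)
cv2.imwrite("pics/c1.png",np.vstack([crop,cv2.cvtColor(mm,cv2.COLOR_GRAY2BGR)]))
E
```

```text
((313.2021484375, 232.46087646484375), (73.380126953125, 167.69432067871094), 79.04593658447266) [517.2  89.6  77. ] [np.float64(402.9), np.float64(176.8)] -79.47757216814558
```

View pics/c1.png

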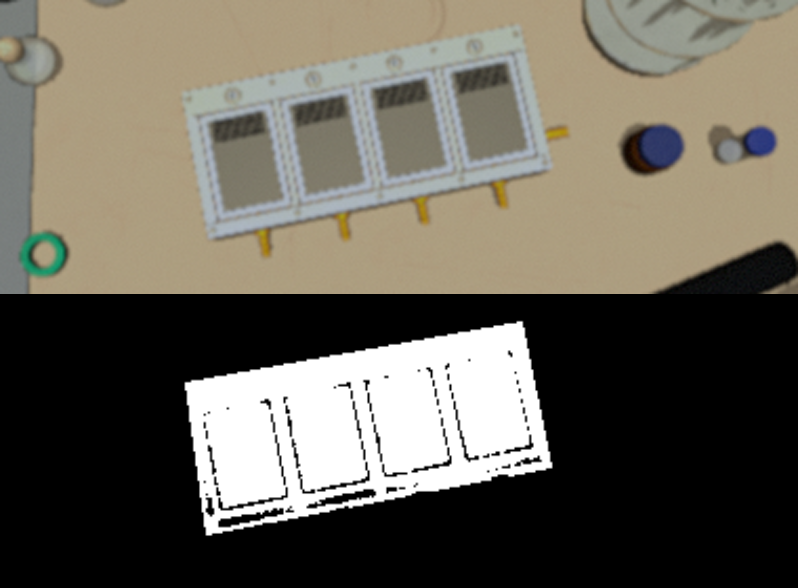

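The crop shows the four facings clearly, with the ribs to the rear. My threshold was too high and merged them with the frame, so I'll lower it.

```bash
python3 - <<'E'
from h import *
im=cv2.imread("pics/top0.png");g=im.max(2)
box=np.int32([[232,213],[386,187],[399,250],[240,280]])
bm=np.zeros(g.shape,np.uint8);cv2.fillPoly(bm,[box],1)
m=((g<155)).astype(np.uint8)*bm
C=[]
for c in cv2.findContours(m,cv2.RETR_EXTERNAL,cv2.CHAIN_APPROX_NONE)[0]:
    if cv2.contourArea(c)<300: continue
    r=cv2.minAreaRect(c);p=ray("top",cv2.boxPoints(r),77)[:,:2]
    C.append(ray("top",r[0],77)[0,:2])
    print(np.round(r[0],1),C[-1].round(1),[round(np.linalg.norm(p[i]-p[(i+1)%4])) for i in range(2)])
C=np.array(sorted(C,key=lambda c:-c[1]))
d=(C[0]-C[3]);print(C.round(1),"span(282)",np.linalg.norm(d)); a=np.arctan2(-d[0],d[1]);print("yaw",a)
ex=np.array([np.cos(a),np.sin(a)]);ey=np.array([-np.sin(a),np.cos(a)])
o=C.mean(0)+12*ex;print("origin",o)
for n in range(4):
    P=o+ey*[141,47,-47,-141][n];print(n+1,"pivot",P.round(),"press",(P+27*ex).round(),"radius",np.linalg.norm(P+27*ex).round())
chk=np.array([[*(o+x*ex+y*ey),75] for x,y in[(-90,198),(-90,-198),(80,-198),(80,198)]])
print(proj("top",chk).round(), proj("side",chk).round())
hs=cv2.cvtColor(im,cv2.COLOR_BGR2HSV)
for nm,(u,v),z in [("jarcap",(454,240),80),("tube",(502,238),116),("flask",(146,195),120),("tape",(160,291),19)]: print(nm,ray("top",(u,v),z).round())
E
```

```text
[256.  246.2] [485.9 225.5] [70, 106]
[295.  238.1] [504.2 133. ] [69, 105]
[333.7 230.4] [521.7  40.8] [70, 107]
[372.3 222.4] [539.8 -51.5] [70, 106]
[[485.9 225.5]
 [504.2 133. ]
 [521.7  40.8]
 [539.8 -51.5]] span(282) 282.10643915206015
yaw 0.1921733506047401
origin [524.67331745  89.23309886]
1 pivot [498. 228.] press [524. 233.] radius 574.0
2 pivot [516. 135.] press [542. 141.] radius 560.0
3 pivot [534.  43.] press [560.  48.] radius 562.0
4 pivot [552. -49.] press [578. -44.] radius 580.0
[[239. 283.]
 [403. 250.]
 [387. 181.]
 [226. 214.]] [[336. 281.]
 [373. 211.]
 [314. 202.]
 [264. 268.]]
jarcap [[ 495. -243.   80.]]
tube [[ 494. -343.  116.]]
flask [[603. 475. 120.]]
tape [[384. 468.  19.]]
```

Request:
send_rows --increments '[[[-0.05,0,-0.033,0,0.12,0,0],[-0.045,0,-0.038,0,0.119,0,0],[-0.04,0,-0.044,0,0,0,0],[-0.04,0,-0.044,0,0,0,0],[-0.04,0,-0.044,0,0,0,0]]]'

```text
t: 0.72
eef_pos: [418.1, -312.0, 299.7]
tcp_rot: [-1.575, -0.005, -2.968]
ft_force: [0.3, 0.2, -0.1]
gripper_width: 0.001
```

```bash
cat >> h.py <<'E'
from scipy.spatial.transform import Rotation as Ro
A=0.192;O=np.array([524.7,89.2])
EX=np.array([np.cos(A),np.sin(A)]);EY=np.array([-np.sin(A),np.cos(A)])
def st(bx=None,by=None,z=None):
    s=manip.state();p=s["eef_pos"];d=p[:2]-O
    print("t",round(s["t"],2),"box",(EX@d).round(1),(EY@d).round(1),p[2].round(1),"F",s["ft_force"].round(1),"rot",s["tcp_rot"].round(3),"g",round(s["gripper_width"],2))
    if bx is not None:
        R=Ro.from_euler("xyz",s["tcp_rot"]).as_matrix();w=np.r_[O+bx*EX+by*EY,z]-p
        Rt=Ro.from_euler("xyz",[-np.pi/2,0,A-np.pi]).as_matrix()
        print("tool delta",(R.T@w).round(1),"turn",Ro.from_matrix(R.T@Rt).as_rotvec().round(3))
E
python3 -c "from h import *;st(31,-141,230)"
```

```text
t 0.72 box -181.2 -373.4 299.7 F [ 0.3  0.2 -0.1] rot [-1.575 -0.005 -2.968] g 0.0
tool delta [-208.3   69.6 -236. ] turn [ 0.004 -0.018  0.005]
```

Request:
send_rows --increments '[[[-0.042,0,-0.048,0,-0.018,0,0],[-0.042,0,-0.048,0,0,0,0],[-0.042,0.01,-0.048,0,0,0,0],[-0.042,0.03,-0.048,0,0,0,0],[-0.042,0.03,-0.046,0,0,0,0]]]'

```text
t: 1.35
eef_pos: [569.9, -52.7, 237.7]
tcp_rot: [-1.573, -0.002, -2.95]
ft_force: [1.0, -1.1, -0.1]
gripper_width: 0.001
```

```bash
python3 -c "from h import *;st(31,-141,172)"
```

```text
t 1.35 box 17.3 -147.9 237.7 F [ 1.  -1.1 -0.1] rot [-1.573e+00 -2.000e-03 -2.950e+00] g 0.0
tool delta [-13.8  65.7  -6.7] turn [ 0.003 -0.     0.002]
```

Request:
send_rows --increments '[[[-0.014,0.02,-0.007,0,0,0,0],[0,0.03,0,0,0,0,0],[0,0.015,0,0,0,0,0],[0,0,0,0,0,0,0]]]'

```text
t: 1.85
eef_pos: [582.1, -35.4, 167.2]
tcp_rot: [-1.578, -0.006, -2.94]
ft_force: [-0.5, -0.3, 0.5]
gripper_width: 0.001
```

```bash
python3 - <<'E'
from h import *;st(31,-141,172)
t=cams.capture("top")[150:310,220:480];s=cams.capture("side")[150:330,230:430]
cv2.imwrite("pics/a1.png",np.hstack([cv2.resize(t,(480,295),interpolation=2),cv2.resize(s,(320,295),interpolation=2)]))
E
```

```text
t 1.85 box 32.6 -133.3 167.2 F [-0.5 -0.3  0.5] rot [-1.578 -0.006 -2.94 ] g 0.0
tool delta [ 1.7 -4.9  7.7] turn [0.007 0.01  0.007]
```

View pics/a1.png

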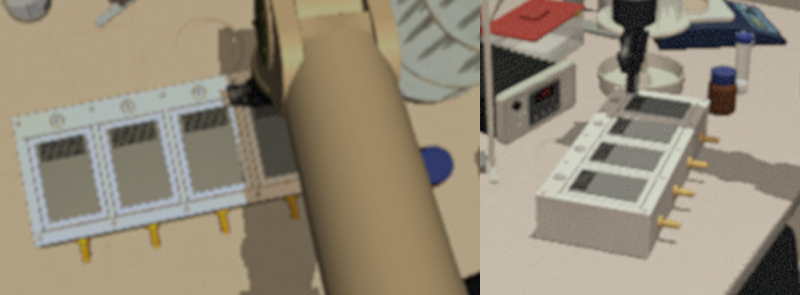

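The arm blocks the top view, but the side view shows the fingertip just above the rear end of cover 4. I'll descend in small steps and watch the force.

Request:
send_rows --increments '[[[0.001,0.005,0.006,0.007,0.01,0.007,0],[0,0.003,0,0,0,0,0],[0,0.003,0,0,0,0,0],[0,0.003,0,0,0,0,0]]]'

```text
t: 2.45
eef_pos: [584.5, -43.5, 157.2]
tcp_rot: [-1.568, 0.009, -2.953]
ft_force: [-0.2, 0.0, -0.8]
gripper_width: 0.003
```

```bash
python3 -c "from h import *;st(31,-141,151)"
```

```text
t 2.45 box 33.4 -141.7 157.2 F [-0.2  0.  -0.8] rot [-1.568  0.009 -2.953] g 0.0
tool delta [ 2.4  6.2 -0.7] turn [-0.003 -0.004 -0.009]
```

Request:
send_rows --increments '[[[0.002,0.003,0,0,0,-0.009,0],[0,0.003,0,0,0,0,0],[0,0.003,0,0,0,0,0],[0,0.002,0,0,0,0,0]]]'

```text
t: 2.95
eef_pos: [582.5, -43.6, 149.4]
tcp_rot: [-1.567, -0.0, -2.953]
ft_force: [-11.5, -0.3, 22.2]
gripper_width: -0.0
```

```bash
python3 -c "from h import *;st(31,-141,148)"
```

```text
t 2.95 box 31.4 -141.4 149.4 F [-11.5  -0.3  22.2] rot [-1.567 -0.    -2.953] g -0.0
tool delta [ 0.4  1.4 -0.4] turn [-0.004 -0.003  0.   ]
```

Cover 4 resists with 22 N at rib height, so it is locked. On to cover 3.

Request:
send_rows --increments '[[[0,-0.02,0,0,0,0,0],[0,-0.005,-0.04,0,0,0,0],[0,0,-0.04,0,0,0,0],[0,0,-0.014,0,0,0,0],[0,0,0,0,0,0,0]]]'

```text
t: 3.58
eef_pos: [565.0, 49.7, 174.9]
tcp_rot: [-1.566, 0.001, -2.955]
ft_force: [-0.4, -2.1, 0.4]
gripper_width: -0.004
```

```bash
python3 -c "from h import *;st(31,-47,158)"
```

```text
t 3.58 box 32.0 -46.5 174.9 F [-0.4 -2.1  0.4] rot [-1.566e+00  1.000e-03 -2.955e+00] g -0.0
tool delta [ 1.1 16.9  0.4] turn [-0.005 -0.005 -0.001]
```

Request:
send_rows --increments '[[[0.001,0.017,0,0,0,0,0],[0,0.003,0,0,0,0,0],[0,0.003,0,0,0,0,0],[0,0.003,0,0,0,0,0]]]'

```text
t: 4.08
eef_pos: [564.7, 45.0, 149.1]
tcp_rot: [-1.564, -0.0, -2.961]
ft_force: [-22.0, 1.2, 48.2]
gripper_width: -0.001
```

```bash
python3 -c "from h import *;st(31,-47,148)"
```

```text
t 4.08 box 30.8 -51.0 149.1 F [-22.    1.2  48.2] rot [-1.564 -0.    -2.961] g -0.0
tool delta [-0.1  1.1 -4. ] turn [-0.007 -0.011  0.   ]
```

Cover 3 is also rigid, at 48 N. Cover 2 next, pressed more gently.

Request:
send_rows --increments '[[[0,-0.02,0,0,0,0,0],[0,-0.005,-0.045,0,-0.01,0,0],[0,0,-0.04,0,0,0,0],[0,0,-0.013,0,0,0,0],[0,0,0,0,0,0,0]]]'

```text
t: 4.7
eef_pos: [548.1, 139.4, 174.7]
tcp_rot: [-1.562, 0.002, -2.958]
ft_force: [-0.0, 0.7, -0.1]
gripper_width: -0.001
```

```bash
python3 -c "from h import *;st(31,47,160)"
```

```text
t 4.7 box 32.6 44.8 174.7 F [-0.   0.7 -0.1] rot [-1.562e+00  2.000e-03 -2.958e+00] g -0.0
tool delta [ 1.6 14.7 -2.3] turn [-0.008 -0.008 -0.002]
```

Request:
send_rows --increments '[[[0.001,0.014,-0.002,0,-0.008,0,0],[0,0,0,0,0,0,0],[0,0.002,0,0,0,0,0],[0,0.002,0,0,0,0,0],[0,0.002,0,0,0,0,0]]]'

```text
t: 5.32
eef_pos: [547.9, 135.5, 152.4]
tcp_rot: [-1.56, -0.0, -2.956]
ft_force: [0.4, 0.7, -0.5]
gripper_width: 0.004
```

```bash
python3 -c "from h import *;st(31,47,148)"
```

```text
t 5.33 box 31.6 41.0 152.4 F [ 0.4  0.7 -0.5] rot [-1.56  -0.    -2.956] g 0.0
tool delta [ 0.6  4.3 -6. ] turn [-0.011 -0.006  0.   ]
```

Request:
send_rows --increments '[[[0,0.001,-0.005,-0.01,-0.006,0,0],[0,0.002,0,0,0,0,0],[0,0.002,0,0,0,0,0]]]'

```text
t: 5.7
eef_pos: [547.0, 141.2, 149.3]
tcp_rot: [-1.57, 0.001, -2.949]
ft_force: [-12.7, -5.2, 28.7]
gripper_width: 0.001
```

```bash
python3 -c "from h import *;st(31,47,148)"
```

```text
t 5.7 box 31.8 46.8 149.3 F [-12.7  -5.2  28.7] rot [-1.570e+00  1.000e-03 -2.949e+00] g 0.0
tool delta [ 0.8  1.3 -0.2] turn [-0.     0.    -0.001]
```

Request:
send_rows --increments '[[[0,-0.02,0,0,0,0,0],[0,-0.005,-0.04,0,0,0,0],[0,0,-0.04,0,0,0,0],[0,0,-0.014,0,0,0,0],[0,0,0,0,0,0,0]]]'

```text
t: 6.32
eef_pos: [529.5, 234.5, 175.7]
tcp_rot: [-1.57, 0.003, -2.951]
ft_force: [0.1, -0.9, -0.3]
gripper_width: -0.002
```

```bash
python3 -c "from h import *;st(31,141,154)"
```

```text
t 6.33 box 32.5 141.7 175.7 F [ 0.1 -0.9 -0.3] rot [-1.57   0.003 -2.951] g -0.0
tool delta [ 1.5 21.7  0.7] turn [-0.001 -0.002 -0.003]
```

Request:
send_rows --increments '[[[0.001,0.02,0,0,0,0,0],[0,0,0,0,0,0,0],[0,0.002,0,0,0,0,0],[0,0.002,0,0,0,0,0],[0,0.002,0,0,0,0,0]]]'

```text
t: 6.95
eef_pos: [531.4, 229.0, 150.4]
tcp_rot: [-1.567, 0.005, -2.958]
ft_force: [-0.0, -1.5, -0.2]
gripper_width: -0.005
```

```bash
python3 -c "from h import *;st(31,141,148)"
```

```text
t 6.95 box 33.2 136.0 150.4 F [-0.  -1.5 -0.2] rot [-1.567  0.005 -2.958] g -0.0
tool delta [ 2.3  2.4 -5. ] turn [-0.004 -0.008 -0.005]
```

Request:
send_rows --increments '[[[0.001,0.002,-0.004,0,-0.008,0,0],[0,0.002,0,0,0,0,0],[0,0.003,0,0,0,0,0]]]'

```text
t: 7.32
eef_pos: [530.5, 232.7, 144.7]
tcp_rot: [-1.566, 0.007, -2.95]
ft_force: [-1.5, -2.8, 4.7]
gripper_width: 0.002
```

```bash
python3 -c "from h import *;st(31,141,140)"
```

```text
t 7.33 box 33.1 139.7 144.7 F [-1.5 -2.8  4.7] rot [-1.566  0.007 -2.95 ] g 0.0
tool delta [ 2.1  4.6 -1.3] turn [-0.004 -0.    -0.007]
```

Cover 1 gives way at about 4.7 N and follows the finger down, so it is the unlocked one. I'll press deeper.

Request:
send_rows --increments '[[[0.001,0.005,-0.001,0,0,0,0],[0.001,0.005,0,0,0,0,0],[0.001,0.005,0,0,0,0,0],[0.001,0.005,0,0,0,0,0]]]'

```text
t: 7.82
eef_pos: [528.1, 233.6, 126.2]
tcp_rot: [-1.567, 0.012, -2.949]
ft_force: [1.1, -0.9, 4.8]
gripper_width: 0.0
```

```bash
python3 -c "from h import *;st(28,141,120)"
```

```text
t 7.83 box 30.9 141.1 126.2 F [ 1.1 -0.9  4.8] rot [-1.567  0.012 -2.949] g 0.0
tool delta [3.  6.1 0.1] turn [-0.004  0.    -0.012]
```

Request:
send_rows --increments '[[[0.002,0.005,0,0,0,-0.01,0],[0.003,0.004,0,0,0,0,0],[0.004,0.002,0,0,0,0,0],[0.004,0,0,0,0,0,0]]]'

```text
t: 8.32
eef_pos: [516.2, 232.0, 115.0]
tcp_rot: [-1.569, 0.006, -2.949]
ft_force: [5.2, 1.2, -2.6]
gripper_width: 0.001
```

```bash
python3 - <<'E'
from h import *
st(20,141,200)
s=cams.capture("side")[130:330,220:440]
cv2.imwrite("pics/a2.png",cv2.resize(s,(660,600),interpolation=2))
E
```

```text
t 8.32 box 18.9 141.8 115.0 F [ 5.2  1.2 -2.6] rot [-1.569  0.006 -2.949] g 0.0
tool delta [ -1.5 -85.    1. ] turn [-0.002  0.    -0.006]
```

View pics/a2.png

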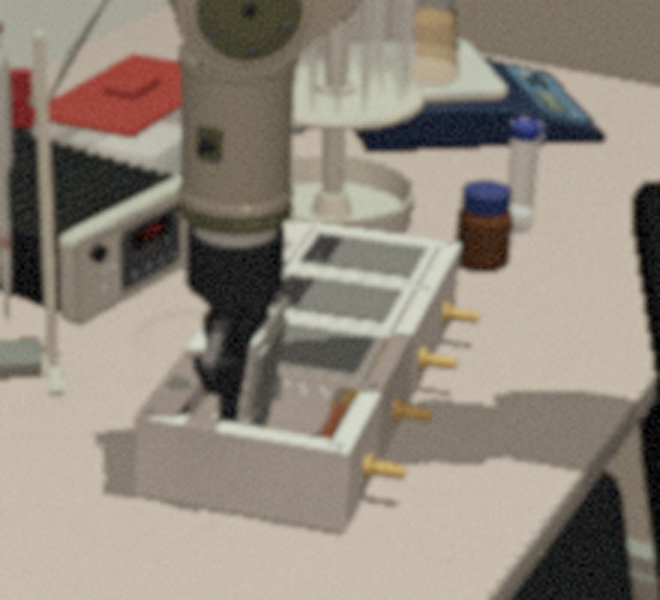

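Cover 1 is now steep, about 1.2–1.3 rad, with its front edge beside the finger; the other three are flush. I'll back off to the rear, rise over the cover and come down in front of it.

Request:
send_rows --increments '[[[-0.012,0,0,0,0,0,0],[-0.003,-0.03,0,0,0,0,0],[0,-0.04,0,0,0,0,0],[0,-0.05,0,0,0,0,0],[0,-0.015,0,0,0,0,0]]]'

```text
t: 9.0
eef_pos: [529.2, 234.9, 250.2]
tcp_rot: [-1.567, -0.007, -2.948]
ft_force: [0.7, -0.3, -0.1]
gripper_width: 0.001
```

```bash
python3 -c "from h import *;st(-75,141,245)"
```

```text
t 9.0 box 32.2 142.1 250.2 F [ 0.7 -0.3 -0.1] rot [-1.567 -0.007 -2.948] g 0.0
tool delta [107.1   6.    0.9] turn [-0.003  0.002  0.007]
```

Request:
send_rows --increments '[[[0.04,0,0,0,0,0,0],[0.045,0,0,0,0,0,0],[0.022,0,0.001,0,0,0.007,0],[0,0.03,0,0,0,0,0],[0,0.03,0,0,0,0,0]]]'

```text
t: 9.62
eef_pos: [422.4, 213.0, 190.2]
tcp_rot: [-1.568, 0.0, -2.948]
ft_force: [0.8, 0.6, -0.5]
gripper_width: -0.003
```

```bash
python3 - <<'E'
from h import *
st(-30,141,190)
s=cams.capture("side")[130:330,220:440]
cv2.imwrite("pics/a3.png",cv2.resize(s,(660,600),interpolation=2))
E
```

```text
t 9.62 box -76.8 141.1 190.2 F [ 0.8  0.6 -0.5] rot [-1.568  0.    -2.948] g -0.0
tool delta [-46.8   0.2   0.1] turn [-0.003  0.002 -0.   ]
```

View pics/a3.png

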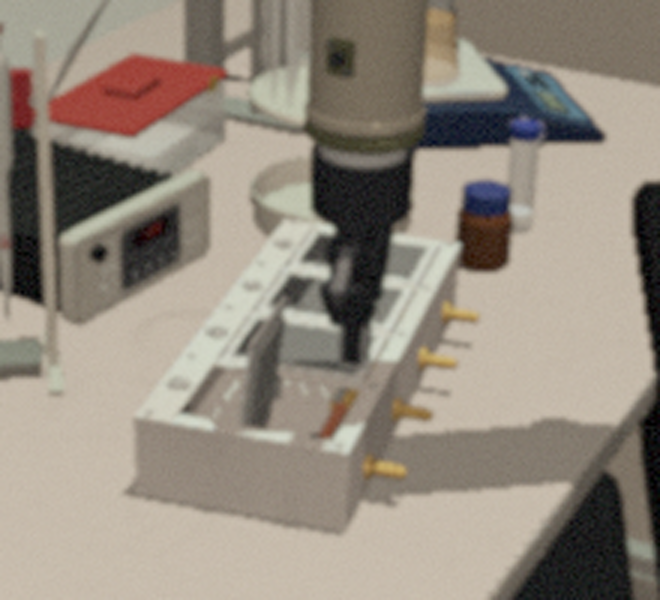

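The tool is in front of the tilted cover 1 and clear of it. I'll push to the rear.

Request:
send_rows --increments '[[[-0.015,0,0,0,0,0,0],[-0.015,0,0,0,0,0,0],[-0.01,0,0,0,0,0,0],[-0.008,0,0,0,0,0,0],[-0.006,0,0,0,0,0,0]]]'

```text
t: 10.3
eef_pos: [478.6, 223.5, 187.4]
tcp_rot: [-1.568, -0.006, -2.948]
ft_force: [-1.2, -0.7, 1.7]
gripper_width: -0.002
```

```bash
python3 -c "from h import *;st(-2,141,190)"
```

```text
t 10.3 box -19.7 140.6 187.4 F [-1.2 -0.7  1.7] rot [-1.568 -0.006 -2.948] g -0.0
tool delta [-17.6  -2.7  -0.4] turn [-0.003  0.001  0.006]
```

Request:
send_rows --increments '[[[-0.006,-0.002,0,0,0,0,0],[-0.005,0,0,0,0,0,0],[-0.003,0,0,0,0,0,0]]]'

```text
t: 10.68
eef_pos: [492.6, 226.2, 189.3]
tcp_rot: [-1.567, -0.008, -2.948]
ft_force: [-1.7, -0.7, -0.4]
gripper_width: -0.002
```

```bash
python3 -c "from h import *;st(-2,141,190)"
```

```text
t 10.68 box -5.4 140.7 189.3 F [-1.7 -0.7 -0.4] rot [-1.567 -0.008 -2.948] g -0.0
tool delta [-3.4 -0.7 -0.3] turn [-0.004  0.001  0.008]
```

Request:
send_rows --increments '[[[-0.002,0,0,0,0,0,0],[-0.002,0,0,0,0,0,0],[-0.002,0,0,0,0,0,0]]]'

```text
t: 11.05
eef_pos: [498.3, 227.4, 188.9]
tcp_rot: [-1.567, -0.009, -2.948]
ft_force: [-1.2, -0.3, -0.1]
gripper_width: 0.002
```

```bash
python3 -c "from h import *;st(-2,141,190)"
```

```text
t 11.05 box 0.4 140.7 188.9 F [-1.2 -0.3 -0.1] rot [-1.567 -0.009 -2.948] g 0.0
tool delta [ 2.4 -1.1 -0.3] turn [-0.004  0.002  0.009]
```

Request:
send_rows --increments '[[[-0.002,0,0,0,0,0,0],[-0.002,0,0,0,0,0,0]]]'

```text
t: 11.3
eef_pos: [499.4, 227.8, 188.5]
tcp_rot: [-1.565, -0.016, -2.947]
ft_force: [-13.3, -3.7, 10.3]
gripper_width: 0.0
```

```bash
python3 -c "from h import *;st(-2,141,190)"
```

```text
t 11.3 box 1.6 140.9 188.5 F [-13.3  -3.7  10.3] rot [-1.565 -0.016 -2.947] g 0.0
tool delta [ 3.6 -1.4 -0.1] turn [-0.005  0.003  0.016]
```

The stop has been reached, with the force rising to 13 N. I'll retract to the front, then rise.

Request:
send_rows --increments '[[[0.02,0,0,0,0,0,0],[0.03,0,0,0,0,0.01,0],[0.03,-0.01,0,0,0,0,0],[0,-0.05,0,0,0,0,0],[0,-0.05,0,0,0,0,0]]]'

```text
t: 11.92
eef_pos: [418.3, 211.7, 299.0]
tcp_rot: [-1.564, -0.009, -2.947]
ft_force: [0.8, 0.4, -0.1]
gripper_width: -0.004
```

Request:
send_rows --increments '[[[0,0,0.05,0,0,0,0],[0,0,0.055,0,0,0,0],[0,0,0.05,0,0,0,0],[0,0,0,0,0,0,0],[0,0,0,0,0,0,0]]]'

```text
t: 12.55
eef_pos: [452.7, 57.5, 307.6]
tcp_rot: [-1.564, 0.009, -2.944]
ft_force: [-0.3, 0.4, 1.0]
gripper_width: 0.004
```

```bash
python3 - <<'E'
from h import *
st()
s=cams.capture("side")[130:330,220:440];t=cams.capture("top")[150:310,130:520]
cv2.imwrite("pics/a4.png",np.hstack([cv2.resize(s,(330,300),interpolation=2),cv2.resize(t,(470,300),interpolation=2)]))
E
```

```text
t 12.55 box -76.7 -17.4 307.6 F [-0.3  0.4  1. ] rot [-1.564  0.009 -2.944] g 0.0
```

View pics/a4.png

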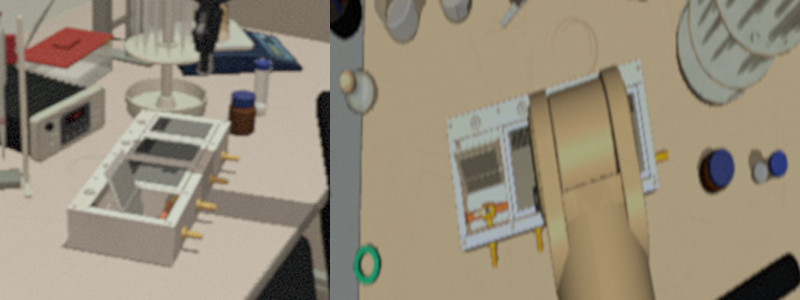

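The side view shows cover 1 leaning to the rear with the valve exposed, and the robot is clear. I'll check the angle by overlaying the predicted top edge for 1.92, 1.7 and 1.57 rad.

```bash
python3 - <<'E'
from h import *
im=cams.capture("side");x0,y0=260,190;k=8
c=cv2.resize(im[y0:y0+70,x0:x0+95],None,fx=k,fy=k,interpolation=2)
for th,col in((1.92,(0,255,0)),(1.7,(0,255,255)),(1.57,(0,0,255))):
    bx,z=-72*np.cos(th),73+72*np.sin(th)
    p=proj("side",[[*(O+bx*EX+y*EY),z] for y in(183,99)]);print(th,p.round(1))
    q=((p-[x0,y0]+.5)*k).astype(int)
    for a in q: cv2.circle(c,tuple(int(v) for v in a),5,col,2)
cv2.imwrite("pics/a5.png",c); st()
E
```

```text
1.92 [[289.  243.7]
 [300.7 228.1]]
1.7 [[295.5 243.3]
 [306.9 227.6]]
1.57 [[299.5 243.7]
 [310.7 228. ]]
t 12.7 box -76.9 -16.8 307.3 F [-0.5 -0.1 -0.6] rot [-1.564  0.008 -2.942] g -0.0
```

View pics/a5.png

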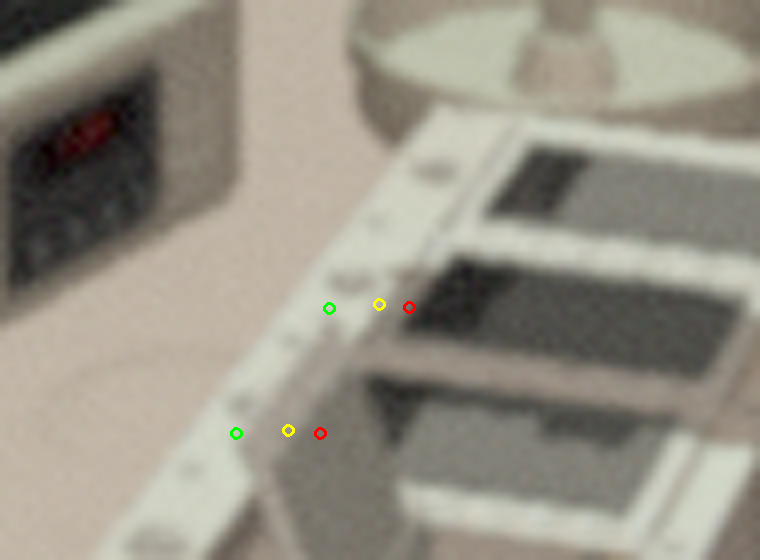

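The plate's top corners, at about (242,450) and (328,325) in the crop, line up with the 1.92 rad markers. Handing in.

```bash
python3 -c "
from rig import workorder;print(workorder.hand_in())"
```

```text
the job is handed in; nothing more can be done
None
```

Cover 1, the leftmost, was the unlocked one. It now stands open on its stop, and the job was handed in at about 12.7 s.

- **Finding it:** I pressed the ribbed ends in the order 4, 3, 2, 1 with the gripper shut. Covers 4, 3 and 2 held rigid at 22, 48 and 29 N. Cover 1 gave way at about 5 N.
- **Opening it:** I pressed cover 1 down and drew the finger towards the pivot until it stood at roughly 1.3 rad. Then I pushed its underside to the rear from the front until the force rose to 13 N at the stop.
- **Last checks:**
  - **Cover 1:** in the side view its top edge matches the position predicted for 1.92 rad, to within about 2 px; the 1.7 rad position is clearly off.
  - **Other covers:** they looked flush in the side view.
  - **Loose objects:** the jar, tube, flask and tape roll look unmoved. I judged that by eye and did not measure it.
  - **Robot:** it stands clear of the box, with about 0 N on the wrist.
- **Failed checks:** none failed or disagreed. The press on cover 3 was harder than I intended, but still well under the 120 N wrist limit.

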